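# Hold a spring clip open over the unclipped patch

### The job

Two small wooden patches have just been glued to the front of the upright plywood panel, one near each end of its top edge, and one of them already has its spring clip. Take the spare clip off the storage rail by squeezing its handles together, and hold it wide open, straddling the panel's top edge at the middle of the other patch, with one jaw pad on each side, both pads wholly below the edge and touching nothing. Finish like that, still squeezing and holding the clip still; do not let it bite, do not knock the panel or the fitted clip, and leave the other things where they are.

Things in the scene. Friction and masses are not known exactly. Their poses are not given: they have to be found in the camera images.
- clip_grip (a point): Spare spring clip: black clothes-peg type, 63 mm over its flared handles, 18 deep, 90 tall, 90 g, standing jaws down on the rail. Point midway between the handles, 34 mm above the pivot, 11 below the handle tops; x: handles close along it, y: along pivot and rail, z up. Handles' outer faces lean out 0.3 rad at rest (57 mm apart here); at full opening upright and 34 mm apart.
- clip: The same clip: its -x lever, which carries the other. Origin on the pivot, 34 mm below clip_grip; same axes. Jaws reach 45 mm below the pivot, the pivot's spring 6 mm. As the clip is squeezed evenly each lever, with the points on it, tilts by half the opening angle.
- clip_jaw (a joint): Opening angle of the spare clip between its two levers: 0 as it stands on the rail with its pads 8 mm apart, 0.6 at its firm end stop with its pads 32 mm apart. A spring shuts it: the handles need about 4 N to start and 10 N at the stop.
- pad_a (a point): Middle of the inner face of the spare clip's -x jaw pad, 40 mm below the pivot; the pad is 10 mm tall (5 mm above and below this point when shut) and 18 mm deep.
- pad_b (a point): Middle of the inner face of the spare clip's +x jaw pad, likewise.
- rail: Storage rail, fixed: wooden foot 60 x 130 x 8 mm with an upright strip 8 mm thick and 30 mm high along its middle (top 38 mm above the bench); origin at the centre of its underside, the strip runs along y. The clip stands on the foot astride the strip.
- panel: Plywood panel on edge in a wooden foot (64 x 230 mm), fixed: 210 mm long (y), 5 thick, top edge 110 mm above the bench; origin under its middle, x across it. On its front (-x), flush with the top edge, two dark patches, each 34 long, 28 tall, 3 thick; panel and patch fill x -4 to +4 mm. A steel saddle weight sits low on the foot (up to 47 mm above the bench).
- place_left (a point): Top edge of the panel at the middle of one patch (70 mm to +y of the panel's middle), mid-thickness of panel and patch; axes as the panel's.
- place_right (a point): The same at the other patch, 70 mm to -y of the panel's middle.
- fitted_clip_mid (a point): Pivot of the clip already fitted, same make as the spare, fixed, shut on one of the two patches; it stands 25 mm above the panel's top edge, its handles reach 70 mm above the edge. It may be at either patch.
- glue_bottle: Bystander: white glue bottle, upright, 39 x 62 x 197 mm; origin under its middle.
- tape_roll: Bystander: roll of tape lying flat, 96 mm across, 25 mm high; origin under its middle.
- screw_box: Bystander: carton of screws 52 x 82 x 40 mm; origin under its middle.

How it is judged:
On the way:
1. the spare clip is squeezed open by the fingers and lifted clear of the rail (value of joint clip_jaw above 0.3 rad and contact force between the fingers and clip above 2 N and contact force between clip and rail below 0.1 N and height (world z) of clip above 0.085 m), for 0.1 s.
At the end, for the whole second after the job is handed in: At rest, the fingers squeeze the spare clip open over 0.4 rad at the patch without a clip, touching neither panel nor fitted clip: a pad on each side, faces over 6 mm from mid-thickness, within 15 mm of the patch's middle along the edge, pad middles 4 to 34 mm below the top edge (value of joint clip_jaw above 0.4 rad and contact force between the fingers and clip above 2 N and contact force between clip and panel below 0.3 N and contact force between clip and fitted_clip below 0.3 N and linear speed of clip below 0.03 m/s and ((horizontal distance between fitted_clip_mid and place_right below 0.03 m and ((x of pad_a in the frame of place_left below -0.006 m and x of pad_b in the frame of place_left above 0.006 m and y of pad_a in the frame of place_left between -0.015 and 0.015 m and z of pad_a in the frame of place_left between -0.034 and -0.004 m and y of pad_b in the frame of place_left between -0.015 and 0.015 m and z of pad_b in the frame of place_left between -0.034 and -0.004 m) or (x of pad_b in the frame of place_left below -0.006 m and x of pad_a in the frame of place_left above 0.006 m and y of pad_b in the frame of place_left between -0.015 and 0.015 m and z of pad_b in the frame of place_left between -0.034 and -0.004 m and y of pad_a in the frame of place_left between -0.015 and 0.015 m and z of pad_a in the frame of place_left between -0.034 and -0.004 m))) or (horizontal distance between fitted_clip_mid and place_left below 0.03 m and ((x of pad_a in the frame of place_right below -0.006 m and x of pad_b in the frame of place_right above 0.006 m and y of pad_a in the frame of place_right between -0.015 and 0.015 m and z of pad_a in the frame of place_right between -0.034 and -0.004 m and y of pad_b in the frame of place_right between -0.015 and 0.015 m and z of pad_b in the frame of place_right between -0.034 and -0.004 m) or (x of pad_b in the frame of place_right below -0.006 m and x of pad_a in the frame of place_right above 0.006 m and y of pad_b in the frame of place_right between -0.015 and 0.015 m and z of pad_b in the frame of place_right between -0.034 and -0.004 m and y of pad_a in the frame of place_right between -0.015 and 0.015 m and z of pad_a in the frame of place_right between -0.034 and -0.004 m))))); the arm keeps its last pose, push and grip.
It fails at once if the panel is knocked (over 8 N) (contact force between any of clip, the arm, the fingers and panel above 8 N).
It fails at once if the fitted clip is knocked (over 3 N) (contact force between any of clip, the arm, the fingers and fitted_clip above 3 N).
It fails at once if the clip bites the panel: its jaws nearly shut down over the edge of either patch (value of joint clip_jaw below 0.15 rad and ((distance between pad_a and place_left below 0.035 m and z of pad_a in the frame of place_left below -0.003 m) or (distance between pad_a and place_right below 0.035 m and z of pad_a in the frame of place_right below -0.003 m))).
It fails at once if a bystander is moved more than 30 mm (distance of any of glue_bottle, tape_roll, screw_box from where it was at the start of the episode above 0.03 m).
It also fails if it takes over 34 s, if anything falls off the work surface, if the arm or the gripper's body presses on something with over 40 N, if the wrist force passes 120 N, or if a joint passes its speed limit or range.

### The arm

A 7-joint arm with a two-finger parallel gripper is mounted at the origin on the work surface; the furniture and walls round the work are solid. World frame = base frame: x ahead of the robot, y to its left, z up, the work surface at z = 0. Lengths are in m, angles in rad, forces in N, time in s.
With the tool pointing down it reaches from about 0.4 to 0.875 m from the base axis. Payload 19.3 kg.
Tool frame: the origin (TCP) lies midway between the tips of the shut fingers; the grasp point (between the pads) lies 19 mm behind it; z points along the fingers, y is the line along which they close (so a half turn about z gives the same grasp; the last joint's range is limited). The gripper opens to 85 mm and grips with 20 to 120 N. Pads are 22 mm wide; open, the fingers measure 114 mm over their backs; the gripper's body (76 mm by 85 mm) begins 54 mm behind the grasp point. The pads swing forward as they close: fully open they stand 13 mm farther back than shut.
Start: joints at [1.186, 0.521, -0.036, 1.599, 0.021, 1.021, -0.113], TCP at [0.193, -0.594, 0.231] pointing down, gripper open.
Joint ranges: [-2.91, 2.91], [-0.3, 2.13], [-1.5, 1.42], [0.17, 2.43], [-1.26, 4.41], [0.16, 1.93], [-2.52, 2.52]. Speed limits (rad/s): [1.89, 1.89, 2.39, 2.39, 3.01, 3.01, 3.01].

### API

Orientations are given as [roll, pitch, yaw] about the fixed x, y, z axes, in that order (R = Rz(yaw) Ry(pitch) Rx(roll)).
In Python, from workcell import * gives the robot as it stands.
- The arm moves only by the shell command python3 -m creep 'ROWS' [FORCE]. ROWS is JSON, a list that holds one entry, the list of rows, each a list of 7 numbers: the closure, from -1 (fully open) to 1 (shut), then the shift along the tool's x, y, z in m, then the turn, a rotation vector about the tool's x, y, z in degrees. A call has 1 to 10 rows; each row shifts and turns the commanded pose from where the row before left it, along the tool's axes as they then stand; what a row does not reach is not made up. A row lasts 1/10 s, in which the tool goes at most 50 mm and 8.59 degrees, less where a joint would pass 70% of its speed; a pose out of reach is approached as far as the arm can. A call is refused whole if a number of a shift passes 0.05 or a number of a turn 8.59, either way. A call with a gripper value outside its range is refused whole. The fingers move at their own pace and stop on an object; FORCE is the grip in N (left out, the last holds). Time passes only in rows, so rows that do not move let the fingers close. It gives the time, the measured TCP pose, the force, the opening and the grip force at its end, in the units of the state.
- observe(): the state, without advancing time (a new reading comes with each control period).
- grab_frame(name): name is "scene" or "side" or "wrist"; returns a dict with "image" (480x640x3 uint8, red, green, blue), "range_z" (480x640 float32, m along the optical axis (not along the pixel's ray), 0 where there is no reading), "fx", "fy", "cx", "cy" (pixels), "R" (3x3) and "t" (3): a world point X has camera coordinates R X + t; the wrist camera has in their place "T_tool_cam" (4x4, takes a point from camera to tool coordinates, whose origin is the TCP and whose axes are the flange's). Camera axes: x right, y down, z forward; pixel columns grow to the right and rows downward; lengths in m; the calibration is good to about 2 mm. A picture is of the moment at which its call begins: read the wrist's pose just before it.
- job_done(): hands the job in; it is judged then, once.
Trained networks look in a picture, given as the dict that the camera call returned (one of the last four; its "shot" number tells which), for a name from the list of things; names that differ only in an ending like _2 or _b are one class to them, and where a whole thing is asked for, a point or a joint stands for the part that bears it (a point fixed in the world has none). Each returns a list of dicts, best first, with "confidence" (0 to 1); they miss things now and then, are a little off and sometimes report something else, mostly with a low value. They report only what shows in the picture. A call takes as long as a camera call.
- find_in(picture, thing): "extent" ([centre column, centre row, width, height] in pixels, round what is visible of it).
- outline_of(picture, thing): "region" (480x640 bool, what is visible of it) and "extent" ([centre column, centre row, width, height] in pixels, round what is visible of it).
- tip_of(picture, thing): "position" ([column, row] in pixels: a listed point, or the origin of a listed thing).
The state is a dict: "clock": time; "qpos": joint angles; "qd": joint speeds; "joint_efforts": joint torques, N m; "position": TCP position; "tool_rot": TCP orientation; "force": force on the tool from outside, world axes, zero at the start; "moment": the same for the moment, N m; "grip_width": finger opening in m; "finger_force": force on a finger pad.
Only numpy, scipy, OpenCV 4.12 (cv2) and the standard library are available. Lean on these libraries where they do the work, as an engineer would, in place of code of your own. Each camera call takes 0.05 s, during which the arm holds its last target. There are 200 camera calls.

## Working session

There is one attempt and no reset: what is moved stays moved. The work goes in short steps, Python scripts to look and compute and a shell command to move; the robot and the scene stay as the last step left them, time stands still between calls to the robot, and variables do not carry over. Pictures are saved under pics/ and viewed, at most 10 in all, crops included, and the job is handed in when it is done.

```bash
mkdir -p pics; cat > h.py <<'E'
from workcell import *
import numpy as np, cv2
from scipy.spatial.transform import Rotation as Ro
def world(p,uv,z=None,zw=None):
    u,v=uv; d=np.array([(u-p["cx"])/p["fx"],(v-p["cy"])/p["fy"],1.])
    if "R" in p: R=np.array(p["R"]).T; o=-R@np.array(p["t"])
    else:
        T=np.array(p["T_tool_cam"]); s=p["state"]; Rt=Ro.from_euler("xyz",s["tool_rot"]).as_matrix()
        R=Rt@T[:3,:3]; o=np.array(s["position"])+Rt@T[:3,3]
    if zw is not None: k=(zw-o[2])/(R@d)[2]; return o+k*(R@d)
    return o+R@d*z
def cloud(p,mask=None):
    v,u=np.nonzero((p["range_z"]>0)&(mask if mask is not None else True))
    z=p["range_z"][v,u]; c=np.stack([(u-p["cx"])/p["fx"]*z,(v-p["cy"])/p["fy"]*z,z])
    if "R" in p: R=np.array(p["R"]).T; return (R@(c-np.array(p["t"])[:,None])).T
    T=np.array(p["T_tool_cam"]); s=p["state"]; Rt=Ro.from_euler("xyz",s["tool_rot"]).as_matrix()
    return (Rt@(T[:3,:3]@c+T[:3,3:])).T+np.array(s["position"])
def shot(n):
    s=observe(); p=grab_frame(n); p["state"]=s; return p
def save(p,f): cv2.imwrite(f,cv2.cvtColor(p["image"],cv2.COLOR_RGB2BGR))
E
python3 - <<'E'
from h import *
s=observe(); print(s["position"],s["tool_rot"],s["grip_width"],s["clock"])
ims=[]
for n in ["scene","side"]:
    p=shot(n); save(p,f"pics/{n}.png")
    for t in ["clip","clip_grip","rail","panel","place_left","place_right","fitted_clip_mid","glue_bottle","tape_roll","screw_box"]:
        print(n,t,[(np.round(r["position"]).tolist(),round(r["confidence"],2)) for r in tip_of(p,t)[:3]])
E
```

```text
[ 0.19338127 -0.59398017  0.23073247] [-3.14047140e+00  8.04872967e-05  3.14780776e-01] 0.08537270837505961 0.0
scene clip [([296.0, 310.0], 0.96)]
scene clip_grip [([289.0, 300.0], 0.78)]
scene rail [([285.0, 339.0], 0.75)]
scene panel [([324.0, 242.0], 0.91), ([311.0, 212.0], 0.43)]
scene place_left [([309.0, 222.0], 0.86)]
scene place_right [([337.0, 182.0], 0.68)]
scene fitted_clip_mid [([311.0, 212.0], 0.68)]
scene glue_bottle [([198.0, 330.0], 0.64)]
scene tape_roll [([420.0, 238.0], 0.65)]
scene screw_box [([234.0, 278.0], 0.6)]
side clip [([291.0, 324.0], 0.64)]
side clip_grip [([292.0, 314.0], 0.84), ([287.0, 341.0], 0.72)]
side rail [([286.0, 349.0], 0.93), ([204.0, 357.0], 0.3)]
side panel [([303.0, 249.0], 0.95)]
side place_left [([290.0, 233.0], 0.6), ([312.0, 187.0], 0.2)]
side place_right [([311.0, 185.0], 0.66)]
side fitted_clip_mid []
side glue_bottle [([200.0, 358.0], 0.88)]
side tape_roll [([393.0, 233.0], 0.77), ([287.0, 350.0], 0.41)]
side screw_box [([220.0, 306.0], 0.63)]
```

View pics/scene.png

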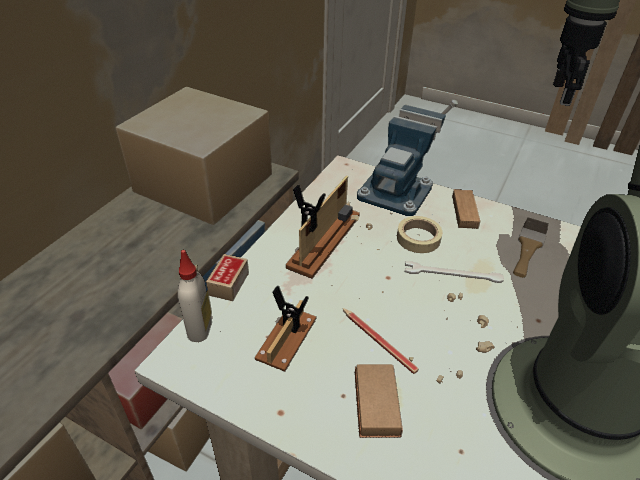

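```bash
python3 - <<'E'
from h import *
for n in ["scene","side"]:
    p=shot(n); print(n,"cam",np.round(-np.array(p["R"]).T@np.array(p["t"]),3),p["fx"])
    for t in ["clip","clip_grip","rail","panel","place_left","place_right","fitted_clip_mid","glue_bottle","tape_roll","screw_box"]:
        zw=dict(clip=.053,clip_grip=.087,place_left=.11,place_right=.11,fitted_clip_mid=.135).get(t,0)
        for r in tip_of(p,t)[:1]:
            print(t,round(r["confidence"],2),np.round(world(p,r["position"],zw=zw),3))
    for t in ["clip","panel"]:
      for r in outline_of(p,t)[:1]:
        c=cloud(p,r["region"]); print(t,np.round(np.percentile(c,[2,50,98],axis=0),3).tolist())
        if t=="panel":
          q=c[(c[:,2]>.104)&(c[:,2]<.116)]; print(len(q),cv2.minAreaRect(q[:,:2].astype(np.float32)*1000))
E
```

```text
scene cam [0.165 0.608 0.762] 524.0123017734769
clip 0.82 [0.478 0.09  0.053]
clip_grip 0.82 [0.483 0.091 0.087]
rail 0.98 [0.48  0.111 0.   ]
panel 0.64 [ 0.542 -0.159  0.   ]
place_left 0.68 [ 0.543 -0.085  0.11 ]
place_right 0.85 [ 0.549 -0.225  0.11 ]
fitted_clip_mid 0.77 [ 0.541 -0.097  0.135]
glue_bottle 0.97 [0.633 0.165 0.   ]
tape_roll 0.82 [ 0.367 -0.281  0.   ]
screw_box 0.62 [0.646 0.041 0.   ]
clip [[0.457, 0.079, 0.017], [0.49, 0.092, 0.061], [0.514, 0.097, 0.099]]
panel [[0.514, -0.253, 0.004], [0.545, -0.132, 0.027], [0.569, -0.047, 0.11]]
180 ((545.3096313476562, -157.64599609375), (204.19769287109375, 9.38825511932373), 89.39974212646484)
side cam [0.272 0.628 0.785] 521.7122440528544
clip 0.8 [0.488 0.09  0.053]
clip_grip 0.61 [0.484 0.089 0.087]
rail 0.64 [0.49  0.108 0.   ]
panel 0.69 [0.512 0.024 0.   ]
place_left 0.89 [ 0.551 -0.085  0.11 ]
place_right 0.84 [ 0.551 -0.24   0.11 ]
fitted_clip_mid 0.58 [ 0.549 -0.085  0.135]
glue_bottle 0.9 [0.64  0.156 0.   ]
tape_roll 0.8 [ 0.377 -0.274  0.   ]
screw_box 0.72 [0.658 0.039 0.   ]
clip [[0.458, 0.024, -0.001], [0.489, 0.092, 0.06], [0.516, 0.098, 0.099]]
panel [[0.516, -0.255, 0.003], [0.545, -0.117, 0.026], [0.577, -0.046, 0.111]]
162 ((543.178466796875, -161.29043579101562), (16.908939361572266, 213.99188232421875), 0.0013033841969445348)
```

The scene view shows the fitted clip at the panel's near end (311,212), which is place_left, and a free dark patch at the far end (343,190), which is place_right. The spare clip stands on the rail at (290,305). First I'll turn to yaw 90° while rising.

```bash
python3 -m creep '[[[-1,0,0,-0.02,0,0,-8],[-1,0,0,-0.02,0,0,-8],[-1,0,0,-0.02,0,0,-8],[-1,0,0,-0.02,0,0,-8],[-1,0,0,-0.02,0,0,-8],[-1,0,0,-0.02,0,0,-8],[-1,0,0,-0.01,0,0,-8],[-1,0,0,0,0,0,-8],[-1,0,0,0,0,0,-8],[-1,0,0,0,0,0,0]]]' 40
```

```text
clock: 3.4
position: [0.1934, -0.5943, 0.3613]
tool_rot: [3.141, -0.0, 1.574]
force: [0.1, -0.0, -0.2]
grip_width: 0.0855
finger_force: 0.0
```

```bash
python3 -m creep '[[[-1,0.03,0.03,0,0,0,0],[-1,0.03,0.03,0,0,0,0],[-1,0.03,0.03,0,0,0,0],[-1,0.03,0.03,0,0,0,0],[-1,0.03,0.03,0,0,0,0],[-1,0.03,0.03,0,0,0,0],[-1,0.03,0.03,0,0,0,0],[-1,0.03,0.03,0,0,0,0],[-1,0.03,0.03,0,0,0,0],[-1,0.03,0.03,0,0,0,0]]]'
```

```text
clock: 4.4
position: [0.4943, -0.2928, 0.3614]
tool_rot: [3.142, 0.0, 1.566]
force: [0.4, -0.9, 0.3]
grip_width: 0.0855
finger_force: 0.0
```

```bash
cat >> h.py <<'E'
def edge(p):
    c=cloud(p); q=c[(c[:,2]>.105)&(c[:,2]<.114)&(abs(c[:,0]-.546)<.03)&(abs(c[:,1]+.158)<.13)]
    return q
E
python3 - <<'E'
from h import *
p=shot("wrist"); save(p,"pics/w1.png")
for t,z in [("place_right",.11),("place_left",.11),("fitted_clip_mid",.135),("panel",0)]:
    for r in tip_of(p,t)[:1]: print(t,round(r["confidence"],2),np.round(r["position"]),np.round(world(p,r["position"],zw=z),4))
q=edge(p); print(len(q),np.percentile(q,[1,50,99],axis=0).round(4).tolist(),cv2.minAreaRect((q[:,:2]*1000).astype(np.float32)))
for y in np.arange(-.26,-.06,.02):
    m=q[abs(q[:,1]-y)<.01]
    if len(m): print(round(y,2),len(m),np.percentile(m[:,0],[3,50,97]).round(4),np.median(m[:,2]).round(4))
E
```

```text
place_right 0.82 [372. 134.] [ 0.5485 -0.2278  0.11  ]
panel 0.95 [359.  78.] [ 0.5459 -0.1628  0.    ]
1068 [[0.5423, -0.2649, 0.1054], [0.5472, -0.1909, 0.1079], [0.5502, -0.1119, 0.1098]] ((546.2830200195312, -188.819091796875), (156.69424438476562, 8.323561668395996), 89.9681396484375)
-0.26 95 [0.5451 0.5472 0.5501] 0.1079
-0.24 158 [0.5424 0.5461 0.5497] 0.108
-0.22 170 [0.5423 0.5464 0.55  ] 0.108
-0.2 118 [0.5452 0.5474 0.5501] 0.1079
-0.18 119 [0.5453 0.5475 0.5501] 0.1077
-0.16 127 [0.5452 0.5476 0.5499] 0.1079
-0.14 142 [0.5453 0.5476 0.5502] 0.1078
-0.12 139 [0.5453 0.5476 0.5501] 0.1079
```

View pics/w1.png

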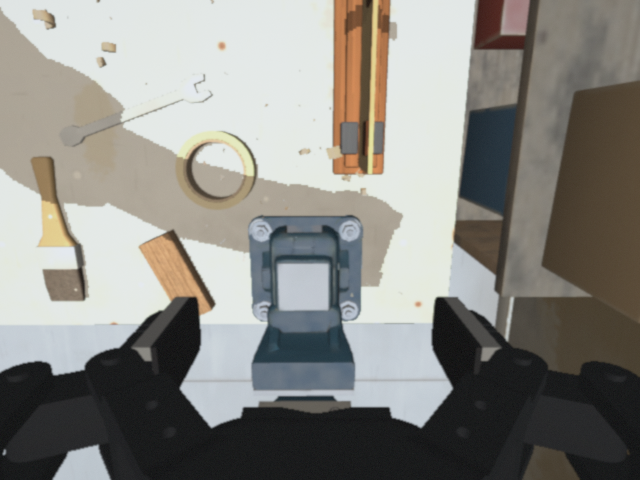

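The wrist view shows the panel running straight along the columns, with its far end at (372,172) and the free patch near (372,134). That makes panel yaw 0 and place_right about (0.546, -0.229). Next I'll look at the spare clip.

```bash
python3 -m creep '[[[-1,0.03,0,0,0,0,0],[-1,0.03,0,0,0,0,0],[-1,0.03,0,0,0,0,0],[-1,0.03,0,0,0,0,0],[-1,0.03,0,0,0,0,0],[-1,0.03,0,0,0,0,0],[-1,0.03,0,0,0,0,0],[-1,0.03,-0.01,0,0,0,0],[-1,0,0,0,0,0,0]]]' && python3 - <<'E'
from h import *
p=shot("wrist"); save(p,"pics/w2.png")
for t,z in [("clip_grip",.087),("clip",.053),("rail",0)]:
    for r in tip_of(p,t)[:1]: print(t,round(r["confidence"],2),np.round(r["position"]),np.round(world(p,r["position"],zw=z),4))
for r in outline_of(p,"clip")[:1]:
    c=cloud(p,r["region"]); print(np.percentile(c,[2,50,98],axis=0).round(4).tolist())
    for a,b in [(.088,.102),(.075,.088)]:
        t=c[(c[:,2]>a)&(c[:,2]<b)]; print(len(t),cv2.minAreaRect((t[:,:2]*1000).astype(np.float32)),t.mean(0).round(4))
c=cloud(p); q=c[(c[:,2]>.032)&(c[:,2]<.041)&(abs(c[:,0]-.485)<.04)&(abs(c[:,1]-.1)<.09)]
print("strip",len(q),cv2.minAreaRect((q[:,:2]*1000).astype(np.float32)))
print(cv2.fitLine((q[:,:2]).astype(np.float32),cv2.DIST_HUBER,0,.01,.01).ravel())
E
```

```text
clock: 5.55
position: [0.4822, -0.0518, 0.3618]
tool_rot: [3.141, -0.0, 1.572]
force: [0.8, 0.4, 0.2]
grip_width: 0.0857
finger_force: 0.0
clip_grip 0.88 [322.  59.] [0.4877 0.085  0.087 ]
clip 0.57 [321.  66.] [0.4867 0.084  0.053 ]
rail 0.75 [316.  54.] [0.4823 0.1056 0.    ]
[[0.4556, 0.0757, 0.0052], [0.486, 0.0849, 0.0626], [0.5146, 0.097, 0.0973]]
331 ((485.4698486328125, 85.48736572265625), (62.10894775390625, 17.679462432861328), 3.603623390197754) [0.4855 0.0853 0.0946]
194 ((486.01715087890625, 85.48440551757812), (51.916542053222656, 17.542522430419922), 3.6421871185302734) [0.4868 0.0847 0.0816]
strip 648 ((482.3760070800781, 96.42660522460938), (23.550615310668945, 111.4853515625), 9.719377517700195)
[ 0.0608354  -0.9981478   0.48438957  0.10059585]
```

View pics/w2.png

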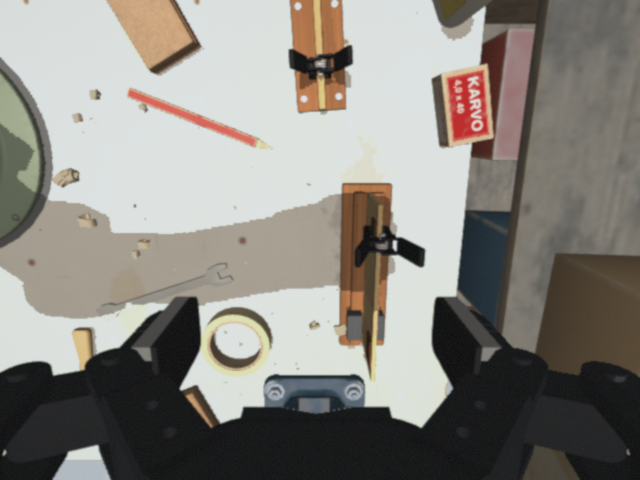

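The wrist view shows the spare clip at (321,62), astride the rail strip and open to approach. It sits at about (0.4857, 0.0855) with yaw +3.6°. The fitted clip is at (380,245), and its +x handle leans outward. I'll go above the spare clip.

```bash
python3 -m creep '[[[-1,0,0,0,0,0,-3.6],[-1,0.0274,0.0024,0.03,0,0,0],[-1,0.0274,0.0024,0.03,0,0,0],[-1,0.0274,0.0024,0.03,0,0,0],[-1,0.0274,0.0024,0.03,0,0,0],[-1,0.0274,0.0024,0.03,0,0,0],[-1,0,0,0,0,0,0],[-1,0,0,0,0,0,0]]]' && python3 - <<'E'
from h import *
p=shot("wrist"); save(p,"pics/w3.png")
for t,z in [("clip_grip",.087),("clip",.053)]:
    for r in tip_of(p,t)[:1]: print(t,round(r["confidence"],2),np.round(r["position"]),np.round(world(p,r["position"],zw=z),4))
for r in outline_of(p,"clip")[:1]:
    c=cloud(p,r["region"]);t=c[(c[:,2]>.085)&(c[:,2]<.104)]; print(len(t),cv2.minAreaRect((t[:,:2]*1000).astype(np.float32)),t.mean(0).round(4),t[:,2].max())
E
```

```text
clock: 6.6
position: [0.4865, 0.0829, 0.2109]
tool_rot: [-3.14, -0.0, 1.634]
force: [0.1, 0.1, -0.0]
grip_width: 0.0855
finger_force: 0.0
clip_grip 0.88 [316. 225.] [0.4853 0.0866 0.087 ]
clip 0.56 [318. 217.] [0.4867 0.0851 0.053 ]
```

View pics/w3.png

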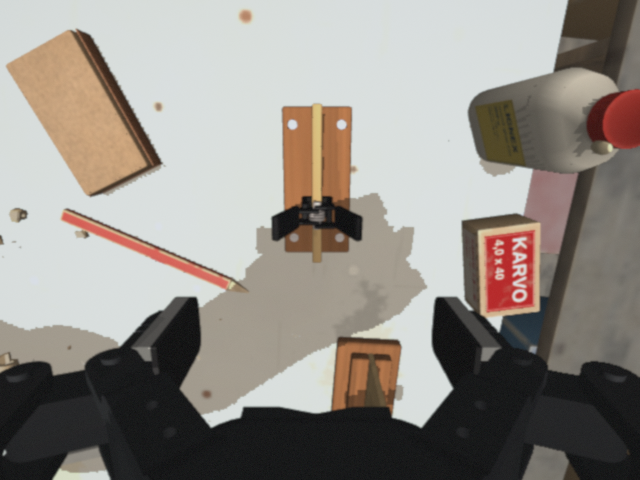

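The view shows the clip square to the fingers at (317,218), midway between them (317). Now I'll descend.

```bash
python3 -m creep '[[[-1,0.002,-0.001,0.03,0,0,0],[-1,0,0,0.03,0,0,0],[-1,0,0,0.03,0,0,0],[-1,0,0,0.02,0,0,0],[-1,0,0,0.02,0,0,0],[-1,0,0,0.01,0,0,0],[-1,0,0,0,0,0,0],[-1,0,0,0,0,0,0]]]' 25 && python3 - <<'E'
from h import *
p=shot("wrist"); save(p,"pics/w4.png")
for r in tip_of(p,"clip_grip")[:1]: print(round(r["confidence"],2),np.round(r["position"]),np.round(world(p,r["position"],zw=.087),4))
E
```

```text
clock: 7.6
position: [0.4858, 0.0852, 0.0721]
tool_rot: [3.141, -0.0, 1.634]
force: [-0.0, -0.1, 1.0]
grip_width: 0.0854
finger_force: 0.0
0.82 [320. 319.] [0.4865 0.0869 0.087 ]
```

View pics/w4.png

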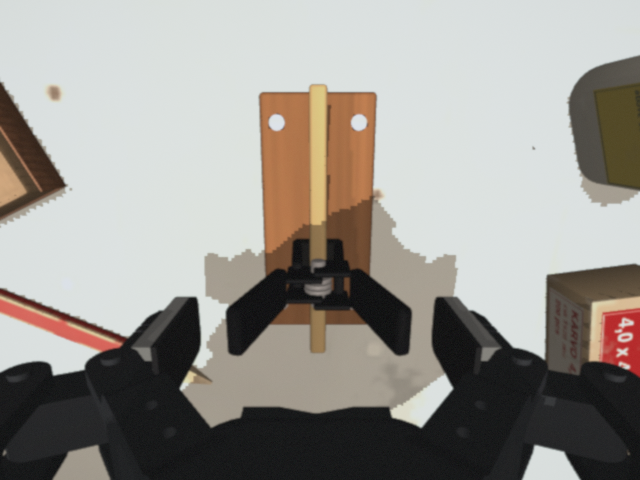

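The view shows both handles (258 and 378, row 315) midway between the pads. I'll squeeze.

```bash
python3 -m creep '[[[-0.2,0,0,0,0,0,0],[-0.2,0,0,0,0,0,0],[-0.2,0,0,0,0,0,0],[-0.2,0,0,0,0,0,0]]]' 25; python3 -m creep '[[[0.1,0,0,0,0,0,0],[0.4,0,0,0,0,0,0],[1,0,0,0,0,0,0],[1,0,0,0,0,0,0],[1,0,0,0,0,0,0],[1,0,0,0,0,0,0]]]' 25
```

```text
clock: 8.1
position: [0.4862, 0.0856, 0.0722]
tool_rot: [3.14, -0.0, 1.634]
force: [-0.7, -1.0, 13.6]
grip_width: 0.0517
finger_force: 9.4
clock: 8.7
position: [0.4888, 0.0862, 0.0735]
tool_rot: [3.134, -0.001, 1.634]
force: [8.2, -1.0, 25.3]
grip_width: 0.0355
finger_force: 22.9
```

```bash
python3 -m creep '[[[1,0,0,-0.004,0,0,0],[1,0,0,-0.004,0,0,0],[1,0,0,-0.008,0,0,0],[1,0,0,-0.01,0,0,0],[1,0,0,-0.02,0,0,0],[1,0,0,-0.02,0,0,0],[1,0,0,-0.02,0,0,0],[1,0,0,0,0,0,0],[1,0,0,0,0,0,0],[1,0,0,0,0,0,0]]]' && python3 - <<'E'
from h import *
p=shot("wrist"); save(p,"pics/w5.png"); q=shot("side"); save(q,"pics/s5.png")
im=cv2.imread("pics/s5.png")[200:360,200:400]; cv2.imwrite("pics/s5c.png",cv2.resize(im,(750,600),interpolation=cv2.INTER_CUBIC))
E
```

```text
clock: 9.7
position: [0.485, 0.0851, 0.1568]
tool_rot: [-3.141, 0.0, 1.634]
force: [0.2, -0.1, -1.1]
grip_width: 0.0337
finger_force: 25.2
```

View pics/s5c.png

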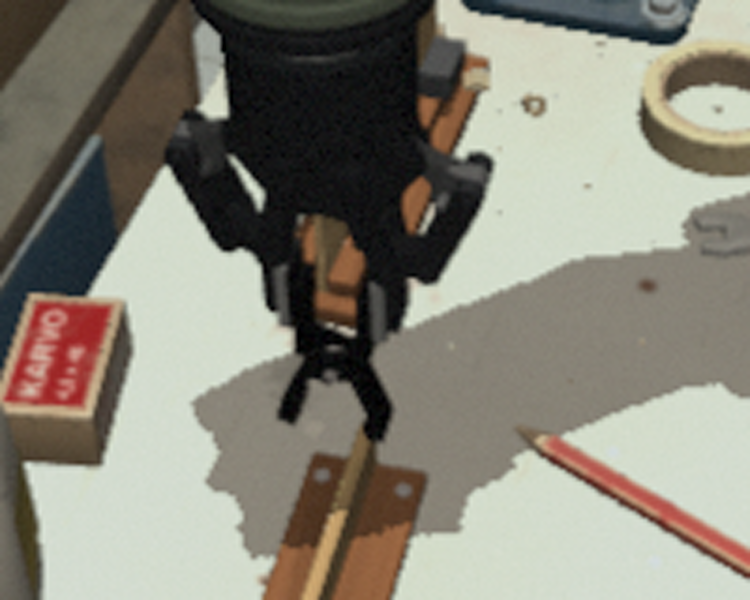

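View pics/w5.png

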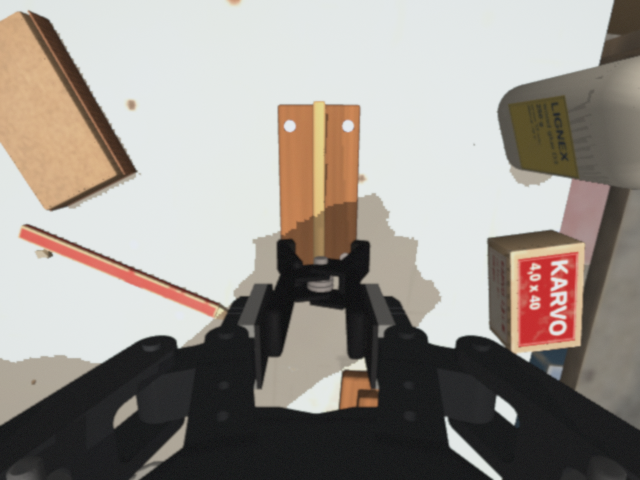

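The pictures show the clip held wide open, handles upright between the pads and jaws spread at (288,250) and (358,255), clear of the rail. Next I'll measure the clip in the tool frame.

```bash
python3 - <<'E'
from h import *
p=shot("wrist"); s=p["state"]; print(s["position"],s["tool_rot"])
o=outline_of(p,"clip")
Rt=Ro.from_euler("xyz",s["tool_rot"]).as_matrix()
for r in o[:1]:
    m=cv2.erode(r["region"].astype(np.uint8),np.ones((3,3)))>0
    c=(cloud(p,m)-s["position"])@Rt; print(r["confidence"],np.round(r["extent"]),len(c))
    for a in np.arange(-.04,.08,.01):
        t=c[(c[:,2]>a)&(c[:,2]<=a+.01)]
        if len(t)>5: print(round(a,3),len(t),np.percentile(t,[3,50,97],axis=0).round(4)[:,:2].tolist())
for t in ["clip","pad_a","pad_b","clip_grip"]:
    for r in tip_of(p,t)[:1]: 
        u,v=np.round(r["position"]).astype(int); z=np.median(p["range_z"][v-2:v+3,u-2:u+3])
        print(t,round(r["confidence"],2),u,v,((world(p,r["position"],z=z)-s["position"])@Rt).round(4))
q=shot("scene"); r=shot("side")
for n,g in (("scene",q),("side",r)):
  for t in ["clip","clip_grip","pad_a","pad_b"]:
    for b in tip_of(g,t)[:1]:
      # intersect with vertical plane y = tcp y (world)
      o0=world(g,b["position"],z=0.); d=world(g,b["position"],z=1.)-o0; k=(s["position"][1]+.001-o0[1])/d[1]
      print(n,t,round(b["confidence"],2),b["position"],(o0+k*d).round(4))
E
```

```text
[0.48496395 0.08524407 0.1567155 ] [-3.14047495e+00 -9.63786094e-06  1.63431479e+00]
0.97 [318. 301. 103. 121.] 6487
-0.03 1756 [[-0.0059, -0.0168], [0.0031, 0.0099], [0.0099, 0.015]]
-0.02 498 [[-0.0028, -0.0161], [0.0092, -0.0117], [0.0101, 0.0149]]
-0.01 389 [[-0.0032, -0.0155], [0.0093, -0.0113], [0.0101, 0.0152]]
0.0 339 [[-0.0026, -0.015], [0.0092, -0.0107], [0.01, 0.0161]]
0.01 1400 [[-0.0067, -0.0124], [0.005, 0.0007], [0.0097, 0.0132]]
0.02 1048 [[-0.0058, -0.0111], [0.0018, 0.0025], [0.0111, 0.0142]]
0.03 244 [[0.0013, -0.0153], [0.0084, 0.0138], [0.0097, 0.0195]]
0.04 339 [[-0.0048, -0.0186], [0.0058, 0.02], [0.0096, 0.0237]]
0.05 413 [[-0.0052, -0.0216], [0.0066, 0.0181], [0.0095, 0.0272]]
0.06 59 [[0.0085, -0.0213], [0.0093, -0.016], [0.0096, 0.0252]]
clip 0.77 319 279 [0.005  0.0006 0.0158]
pad_a 0.81 291 255 [ 0.0095 -0.0125  0.036 ]
pad_b 0.81 291 255 [ 0.0095 -0.0125  0.036 ]
clip_grip 0.62 345 311 [-0.0019  0.0107 -0.0012]
scene clip 0.84 [291.8, 278.7] [0.4818 0.0862 0.1363]
scene clip_grip 0.77 [282.8, 263.4] [0.4982 0.0862 0.164 ]
scene pad_a 0.57 [281.8, 291.9] [0.5028 0.0862 0.0934]
scene pad_b 0.57 [281.8, 291.9] [0.5028 0.0862 0.0934]
side clip 0.83 [289.5, 295.7] [0.4875 0.0862 0.1316]
side clip_grip 0.94 [281.5, 278.4] [0.4994 0.0862 0.17  ]
side pad_a 0.89 [301.0, 313.0] [0.4684 0.0862 0.0932]
side pad_b 0.89 [301.0, 313.0] [0.4684 0.0862 0.0932]
```

The clip is upright and centred in the grip, with its pivot about 21 mm below the TCP and its pads about 58 mm below. I'll rise and turn to yaw 90°, then cross above the fitted clip.

```bash
python3 -m creep '[[[1,0,0,-0.02,0,0,1.8],[1,0,0,-0.03,0,0,1.84],[1,0,0,-0.03,0,0,0],[1,0,0,-0.03,0,0,0],[1,0,0,-0.03,0,0,0],[1,0,0,-0.01,0,0,0],[1,0,0,0,0,0,0]]]' 30; python3 -m creep '[[[1,-0.025,0.006,0,0,0,0],[1,-0.035,0.007,0,0,0,0],[1,-0.04,0.008,0,0,0,0],[1,-0.04,0.008,0,0,0,0],[1,-0.04,0.008,0,0,0,0],[1,-0.04,0.008,0,0,0,0],[1,-0.04,0.008,0,0,0,0],[1,-0.035,0.006,0,0,0,0],[1,-0.02,0.002,0,0,0,0],[1,0,0,0,0,0,0]]]'
```

```text
clock: 11.3
position: [0.4857, 0.0853, 0.3082]
tool_rot: [3.14, 0.0, 1.57]
force: [-0.4, 0.3, -1.2]
grip_width: 0.0334
finger_force: 31.3
clock: 12.3
position: [0.5454, -0.2328, 0.3048]
tool_rot: [-3.139, -0.0, 1.567]
force: [-0.0, 0.9, -1.8]
grip_width: 0.0336
finger_force: 31.3
```

```bash
python3 -m creep '[[[1,0,0,0.03,0,0,0],[1,0,0,0.03,0,0,0],[1,0,0,0.02,0,0,0],[1,0,0,0,0,0,0],[1,0,0,0,0,0,0]]]' && python3 - <<'E'
from h import *
p=shot("wrist"); save(p,"pics/w6.png"); s=p["state"]; print(s["position"])
c=cloud(p); q=c[(c[:,2]>.1)&(c[:,2]<.113)&(abs(c[:,0]-.546)<.015)]
for y in np.arange(-.28,-.14,.02):
    m=q[abs(q[:,1]-y)<.01]
    if len(m)>5: print(round(y,2),len(m),np.percentile(m[:,0],[3,50,97]).round(4),np.median(m[:,2]).round(4))
m=outline_of(p,"clip")
if m:
    k=cloud(p,m[0]["region"])-s["position"]; j=k[(k[:,2]<-.035)&(k[:,2]>-.07)]; print(len(j),np.percentile(j,[2,50,98],axis=0).round(4).tolist())
E
```

```text
clock: 12.8
position: [0.5463, -0.229, 0.2271]
tool_rot: [-3.141, -0.001, 1.571]
force: [-0.2, -0.6, 0.1]
grip_width: 0.0338
finger_force: 31.3
[ 0.54630324 -0.22904222  0.22712573]
-0.24 251 [0.5429 0.5464 0.5499] 0.1081
-0.22 300 [0.5429 0.5467 0.5498] 0.108
-0.2 240 [0.5456 0.548  0.5504] 0.1078
-0.18 245 [0.5456 0.5482 0.5503] 0.1078
-0.16 258 [0.5456 0.5479 0.5502] 0.1078
-0.14 263 [0.5456 0.5481 0.55  ] 0.1079
1075 [[-0.0223, -0.0064, -0.0637], [0.0181, 0.007, -0.0513], [0.0277, 0.0096, -0.0359]]
```

View pics/w6.png

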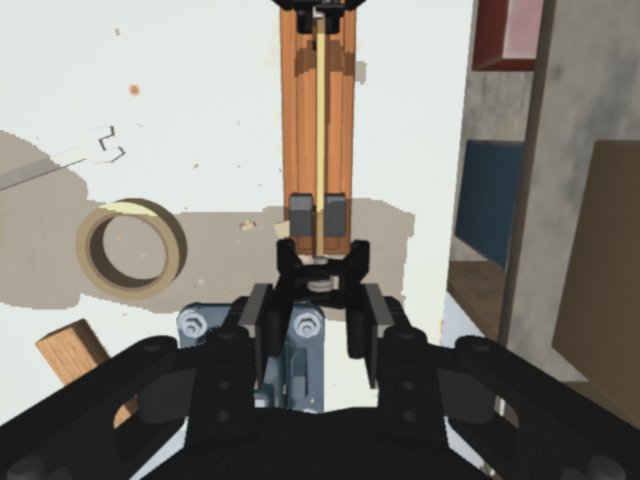

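The view shows the panel edge (321, rows 20–255) running midway between the open jaws (278–370). I'll shift 2 mm to -x and lower.

```bash
python3 -m creep '[[[1,0,-0.002,0.01,0,0,0],[1,0,0,0.01,0,0,0],[1,0,0,0.01,0,0,0],[1,0,0,0.01,0,0,0],[1,0,0,0.01,0,0,0],[1,0,0,0.01,0,0,0],[1,0,0,0.01,0,0,0],[1,0,0,0.006,0,0,0],[1,0,0,0,0,0,0],[1,0,0,0,0,0,0]]]' && python3 -m creep '[[[1,0,0,0,0,0,0],[1,0,0,0,0,0,0],[1,0,0,0,0,0,0]]]' && python3 - <<'E'
from h import *
p=shot("wrist"); save(p,"pics/w7.png"); s=p["state"]
c=cloud(p)
o=outline_of(p,"clip")
k=cloud(p,o[0]["region"]); print(np.percentile(k,[1,99],axis=0).round(4).tolist())
for n in ("scene","side"):
  g=shot(n); save(g,f"pics/{n}7.png")
  for t in ["clip","clip_grip","pad_a","place_right"]:
    for b in tip_of(g,t)[:1]:
      o0=world(g,b["position"],z=0.); d=world(g,b["position"],z=1.)-o0; kk=(-.229-o0[1])/d[1]
      print(n,t,round(b["confidence"],2),b["position"],(o0+kk*d).round(4))
a=cv2.imread("pics/scene7.png")[110:260,260:400]; b=p["image"][180:400,220:420,::-1]
cv2.imwrite("pics/c7.png",np.hstack([cv2.resize(a,(400,430)),cv2.resize(b,(390,430))]))
E
```

```text
clock: 13.9
position: [0.5444, -0.2297, 0.1514]
tool_rot: [3.141, -0.0, 1.571]
force: [-0.3, -0.3, -0.7]
grip_width: 0.0339
finger_force: 31.3
clock: 14.2
position: [0.5444, -0.2298, 0.1515]
tool_rot: [3.141, 0.0, 1.571]
force: [-0.2, 0.5, -1.1]
grip_width: 0.0338
finger_force: 31.3
[[0.5236, -0.2369, 0.0904], [0.5707, -0.2195, 0.1785]]
scene clip 0.84 [342.8, 178.0] [ 0.5405 -0.229   0.1274]
scene clip_grip 0.94 [339.6, 162.1] [ 0.5497 -0.229   0.1642]
scene pad_a 0.75 [345.2, 194.0] [ 0.5328 -0.229   0.0883]
scene place_right 0.97 [337.8, 182.5] [ 0.5516 -0.229   0.112 ]
side clip 0.66 [310.0, 184.3] [ 0.5495 -0.229   0.1264]
side pad_a 0.67 [316.8, 201.5] [ 0.5348 -0.229   0.0834]
side place_right 0.97 [308.8, 187.2] [ 0.5523 -0.229   0.1182]
```

View pics/c7.png

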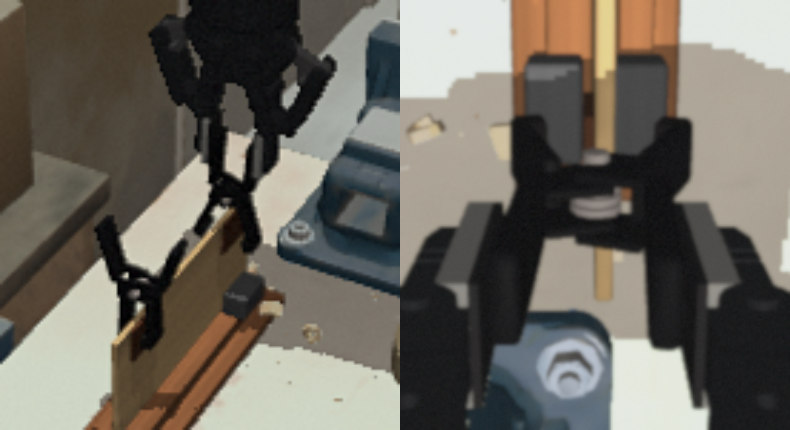

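The picture shows the clip astride the far patch, jaws on both sides of the edge with clear gaps. No contact shows in the wrist force. Handing in.

```bash
python3 -c "
from workcell import *
print(job_done())"
```

```text
the job is handed in; nothing more can be done
None
```

I handed the job in with the spare clip squeezed wide open over the free patch (place_right), its jaws on both sides of the edge and the wrist force showing no contact; the judge's verdict was not shown.

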